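# Unstack the tins into their fitted display trays

### The job

Take the two stacks of tins apart and stand every tin upright in its own wooden display tray, the one whose recess matches the tin in shape and size, sitting flat on the recess floor. Do not tip any tin over on the way, and leave all five tins standing free.

Things in the scene. Friction and masses are not known exactly. Their poses are not given: they have to be found in the camera images.
- flat_tin: Flat rectangular plain metal tin with a closed flat lid, 100 (its x) x 60 (its y) x 45 mm high, about 0.25 kg; the lowest of the stack of three, standing on the table with the round tin on it and one of the two small tins on top of that. Other goods around it, up to 90 mm tall, are no part of the job. Origin: centre of its underside; z up through the lid.
- tall_tin: Tall square plain metal tin, 64 x 64 x 90 mm high, about 0.3 kg; it stands on the table with the other small tin on its lid. Origin: centre of its underside; z up through the lid, x and y square to its sides.
- round_tin: Round plain metal tin, 56 mm across, 45 mm high, about 0.15 kg; it stands on the flat tin. Origin: centre of its underside; z up through the lid.
- small_round_tin: Small round plain metal tin, 38 mm across, 55 mm high, about 0.09 kg; at the start on the round tin or on the tall tin, either way with its underside 90 mm above the table. Origin: centre of its underside; z up through the lid.
- small_square_tin: Small square plain metal tin, 28 x 28 x 60 mm high, about 0.07 kg; at the start on the tall tin or on the round tin, either way with its underside 90 mm above the table. Origin: centre of its underside; z up through the lid, x and y square to its sides.
- tray_flat: Tray of the flat tin: board 12 mm thick of pale plywood, fixed to the table, with a grey-lined recess 8 mm deep in its middle, the recess floor 4 mm above the table. Origin: centre of the board's underside, under the middle of the recess; z up. Recess 116 (x) x 76 (y) mm, board 134 x 94 mm.
- tray_tall: Tray of the tall tin: board 12 mm thick of pale plywood, fixed to the table, with a grey-lined recess 8 mm deep in its middle, the recess floor 4 mm above the table. Origin: centre of the board's underside, under the middle of the recess; z up, x and y along the recess sides. Recess 80 x 80 mm, board 98 x 98 mm.
- tray_round: Tray of the round tin: board 12 mm thick of pale plywood, fixed to the table, with a grey-lined recess 8 mm deep in its middle, the recess floor 4 mm above the table. Origin: centre of the board's underside, under the middle of the recess; z up. Round recess 72 mm across, board 90 x 90 mm.
- tray_small_round: Tray of the small round tin: board 12 mm thick of pale plywood, fixed to the table, with a grey-lined recess 8 mm deep in its middle, the recess floor 4 mm above the table. Origin: centre of the board's underside, under the middle of the recess; z up. Round recess 54 mm across, board 72 x 72 mm.
- tray_small_square: Tray of the small square tin: board 12 mm thick of pale plywood, fixed to the table, with a grey-lined recess 8 mm deep in its middle, the recess floor 4 mm above the table. Origin: centre of the board's underside, under the middle of the recess; z up, x and y along the recess sides. Recess 44 x 44 mm, board 62 x 62 mm.
Not all that is in view belongs to the job. What is shaped like the small_square_tin but yellow is not meant. Leave any turquoise look-alike of the round_tin alone.

How it is judged:
By the outcome, as a careful person would: the job done as asked, in the order asked, and still so for the second after the job is handed in, with the robot touching nothing.
It also fails if it takes over 136 s, if anything falls off the work surface, if the arm or the gripper's body presses on something with over 40 N, if the wrist force passes 120 N, or if a joint passes its speed limit or range.

### The arm

A 6-joint arm with a two-finger parallel gripper is mounted at the origin on the work surface. World frame = base frame: x ahead of the robot, y to its left, z up, the work surface at z = 0. Lengths are in mm, angles in degrees, forces in N, time in s.
With the tool pointing down it reaches from about 400 to 925 mm from the base axis. Payload 12.5 kg.
Tool frame: the origin (TCP) lies on the centre line of the jaws, within the pads' length; the fingertips stand 22 mm ahead of it and the grasp point (between the pads) lies 3 mm ahead of it; z points along the fingers, y is the line along which they close (so a half turn about z gives the same grasp; the last joint's range is limited). The gripper opens to 95 mm and grips with 3 to 60 N. Pads are 20 mm wide; open, the fingers measure 119 mm over their backs; the gripper's body (75 mm by 180 mm) begins 59 mm behind the grasp point.
Start: joints at [-77.899, 28.126, 89.318, -0, 62.55, -6.05], TCP at [194.727, -593.907, 236.661] pointing down, gripper open.
Joint ranges: [-177.58, 177.58], [-47.91, 125.51], [2.72, 160], [-65.01, 245.01], [3.68, 167.84], [-153.87, 153.87]. Speed limits (degrees/s): [127.2, 127.2, 159.86, 180, 180, 180].

### API

Orientations are given as a 3x3 rotation matrix whose columns are the frame's x, y, z axes.
In Python, from plant import ctrl gives the robot as it stands. The module is installed in compiled form; this text tells all that it offers.
- The arm moves only by the tool apply_moves, never from a script. Its argument "steps" is a list of rows, each a list of 3 entries, a list of its own where there are three numbers: the shift along the tool's x, y, z as a fraction of full scale, then the turn, a rotation vector about the tool's x, y, z as a fraction of full scale, then the gripper command: -1 is shut, 1 is fully open, values between are in proportion. A call has 1 to 20 rows; each row shifts and turns the commanded pose from where the row before left it, along the tool's axes as they then stand; what a row does not reach is not made up. Full scale, the value 1, is 0.025 m for a shift and 5 degrees for a turn. A row lasts 1/12 s, in which the tool goes at most 41.7 mm and 7.16 degrees, less where a joint would pass 70% of its speed; a pose out of reach is approached as far as the arm can. A call with a number of a shift or a turn outside -1 to 1 is refused whole. A call with a gripper value outside its range is refused whole. The fingers move at their own pace and stop on an object; the grip force is fixed at half the most. Time passes only in rows, so rows that do not move let the fingers close. It gives the time, the measured TCP pose, the force, the opening and the grip force at its end, in the units of the state.
- ctrl.observe(): the state, without advancing time (a new reading comes with each control period).
- ctrl.snapshot(name): name is "scene" or "top" or "wrist"; returns the picture (400x640x3 uint8, red, green, blue); there is no depth.
- ctrl.camera_info(name): a dict with "fx", "fy", "cx", "cy" (pixels), "xyz" and "rotation" of the camera in the world; the wrist camera has in their place "hand_eye" (4x4, takes a point from camera to tool coordinates, whose origin is the TCP and whose axes are the flange's). Camera axes: x right, y down, z forward; pixel columns grow to the right and rows downward; lengths in mm; the calibration is good to about 2 mm. A picture is of the moment at which its call begins: read the wrist's pose just before it. camera_info takes no time and is no camera call.
- ctrl.hand_in(): hands the job in; it is judged then, once.
The state is a dict: "clock": time; "joint_pos": joint angles; "qd": joint speeds; "joint_efforts": joint torques, N m; "position": TCP position; "eef_rot": TCP orientation; "wrist_force": force on the tool from outside, world axes, zero at the start; "ft_torque": the same for the moment, N m; "width": opening from 0.0 (shut) to 1.0 (fully open); "grip_force": force on a finger pad.
Only numpy, scipy, OpenCV 4.12 (cv2) and the standard library are available. Lean on these libraries where they do the work, as an engineer would, in place of code of your own. Each camera call takes 0.05 s, during which the arm holds its last target. There are 200 camera calls.

## Working session

There is one attempt and no reset: what is moved stays moved. The work goes in short steps, Python scripts to look and compute and a tool call to move; the robot and the scene stay as the last step left them, time stands still between calls to the robot, and variables do not carry over. Pictures are saved under pics/ and viewed, at most 14 in all, crops included, and the job is handed in when it is done.

Besides the shell and the picture viewer there is one more tool, called after ">>>" as name(argument=value, ...) on one line, values as JSON. apply_moves: Moves the arm, as the interface text tells. Shift numbers are shares of 0.025 m and turn numbers shares of 5 degrees, none past 1 either way. Its arguments: {"type":"object","properties":{"steps":{"type":"array"}},"required":["steps"]}

```bash
mkdir -p pics; python3 - <<'E'
from plant import ctrl
import cv2
for n in("scene","top"):
    im=ctrl.snapshot(n); cv2.imwrite(f"pics/{n}0.png",im[:,:,::-1]); print(n,ctrl.camera_info(n))
print(ctrl.camera_info("wrist")); print(ctrl.observe())
E
```

```text
scene {'fx': 377.12230421629255, 'fy': 377.12230421629255, 'cx': 326.9218039163179, 'cy': 203.35655584085993, 'xyz': array([874.92824862, 409.49780002, 888.61601943]), 'rotation': array([[-0.69846803,  0.57301394, -0.42871604],
       [ 0.71558982,  0.56640564, -0.40879806],
       [ 0.0085802 , -0.59231721, -0.80565917]])}
top {'fx': 499.4203566312089, 'fy': 499.4203566312089, 'cx': 317.16043224258334, 'cy': 197.5266657671961, 'xyz': array([ 359.46924132,  -19.57829933, 1621.5834156 ]), 'rotation': array([[ 0.01632289, -0.99836343,  0.05480896],
       [-0.9997397 , -0.01542237,  0.01681321],
       [-0.01594042, -0.05506913, -0.99835529]])}
{'fx': 304.89549550579596, 'fy': 304.89549550579596, 'cx': 315.8839078961493, 'cy': 199.4014838825233, 'hand_eye': array([[-1.09850435e-03, -9.68531933e-01, -2.48886900e-01,
         6.97221247e+01],
       [ 9.99999397e-01, -1.06338892e-03, -2.75537061e-04,
         6.62327975e-01],
       [ 2.20287196e-06, -2.48887052e-01,  9.68532516e-01,
        -1.48302707e+02],
       [ 0.00000000e+00,  0.00000000e+00,  0.00000000e+00,
         1.00000000e+00]])}
{'clock': 0.1, 'joint_pos': array([-7.79000347e+01,  2.81605244e+01,  8.93463081e+01, -1.54020118e-03,
        6.25509512e+01, -6.04895649e+00]), 'qd': array([ 0.05670371, -0.14229221, -0.08565062, -0.03479191,  0.03152617,
        0.00101817]), 'joint_efforts': array([ 2.71219636e-03, -6.13620543e+01, -2.58604538e+01,  6.93993713e-02,
        4.70392301e-02, -4.24990969e-05]), 'position': array([ 194.66937158, -593.70116341,  236.12397319]), 'eef_rot': array([[ 9.50246261e-01,  3.11499580e-01, -2.34728260e-04],
       [ 3.11499657e-01, -9.50245758e-01,  9.81109124e-04],
       [ 8.25655468e-05, -1.00541305e-03, -9.99999491e-01]]), 'wrist_force': array([-0.29574005, -0.54590228, -0.22748253]), 'ft_torque': array([ 0.02965713, -0.02009632,  0.03589656]), 'grip_force': 0.0, 'width': 0.997436575160471}
```

View pics/scene0.png

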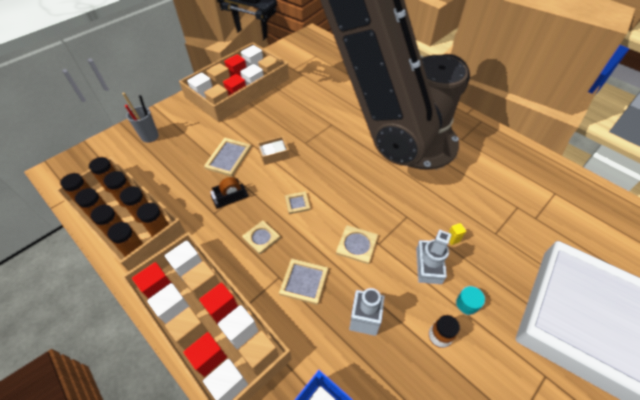

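View pics/top0.png

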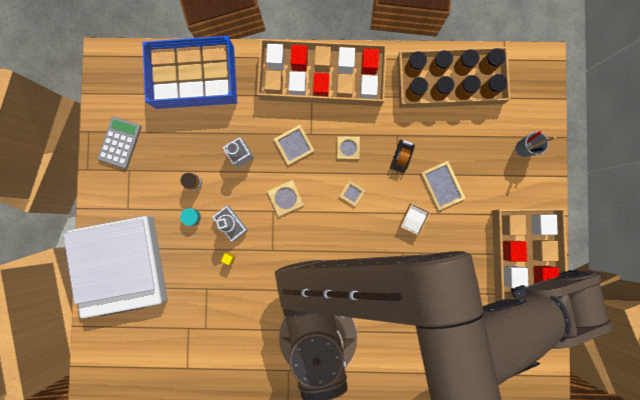

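Top view: the stack of three (flat, round, small square) is at about (229,223), and the tall tin with the small round tin at (237,150). Tray pixels are flat (443,186), tall (294,145), round (285,198), small round (348,148) and small square (351,194). The turquoise look-alike is at (190,217) and the yellow one at (227,259).

```bash
cat > h.py <<'E'
import numpy as np, cv2
from plant import ctrl
def ray(name,pts,z,T=None):
    c=ctrl.camera_info(name); p=np.atleast_2d(np.array(pts,float))
    d=np.c_[(p[:,0]-c['cx'])/c['fx'],(p[:,1]-c['cy'])/c['fy'],np.ones(len(p))]
    if name=='wrist':
        M=T@c['hand_eye']; R,o=M[:3,:3],M[:3,3]
    else: R,o=c['rotation'],c['xyz']
    d=d@R.T; return o+d*((z-o[2])/d[:,2])[:,None]
def proj(name,P,T=None):
    c=ctrl.camera_info(name)
    if name=='wrist':
        M=T@c['hand_eye']; R,o=M[:3,:3],M[:3,3]
    else: R,o=c['rotation'],c['xyz']
    q=(np.atleast_2d(P)-o)@R; return np.c_[q[:,0]/q[:,2]*c['fx']+c['cx'],q[:,1]/q[:,2]*c['fy']+c['cy']]
def pose():
    s=ctrl.observe(); T=np.eye(4); T[:3,:3]=s['eef_rot']; T[:3,3]=s['position']; return T
def delta(xyz,yaw):
    """shift (fractions) in tool axes, and turn about tool z, for TCP target with tool y axis at yaw (mod 180)"""
    T=pose(); y=T[:3,1]; cur=np.degrees(np.arctan2(y[1],y[0])); w=(yaw-cur+90)%180-90
    d=T[:3,:3].T@(np.array(xyz)-T[:3,3]); print('shift',np.round(d/25,2),'turnz',round(-w/5,2),'deg',round(-w,1),'curyaw',round(cur,1))
E
python3 - <<'E'
import cv2,numpy as np
from h import *
im=cv2.imread('pics/top0.png')
a=cv2.resize(im[120:270,205:365],None,fx=5,fy=5,interpolation=cv2.INTER_CUBIC)[:600,:800]; cv2.imwrite('pics/c1.png',a)
s=cv2.imread('pics/scene0.png'); cv2.imwrite('pics/c2.png',cv2.resize(s[215:345,335:495],None,fx=5,fy=5,interpolation=cv2.INTER_CUBIC)[:600])
for n,p,z in [('flat',(443,186),8),('tall',(294,145),8),('round',(285,198),8),('sr',(348,148),8),('ss',(351,194),8),('stack tin',(229,223),45),('tall tin',(237,151),90),('yellow',(227,259),60),('turq',(190,217),45)]: print(n,ray('top',p,z).round())
E
```

```text
flat [[ 492. -398.    8.]]
tall [[618.  86.   8.]]
round [[445. 112.   8.]]
sr [[611. -90.   8.]]
ss [[ 461. -102.    8.]]
stack tin [[361. 284.  45.]]
tall tin [[584. 257.  90.]]
yellow [[249. 285.  60.]]
turq [[378. 409.  45.]]
```

View pics/c1.png

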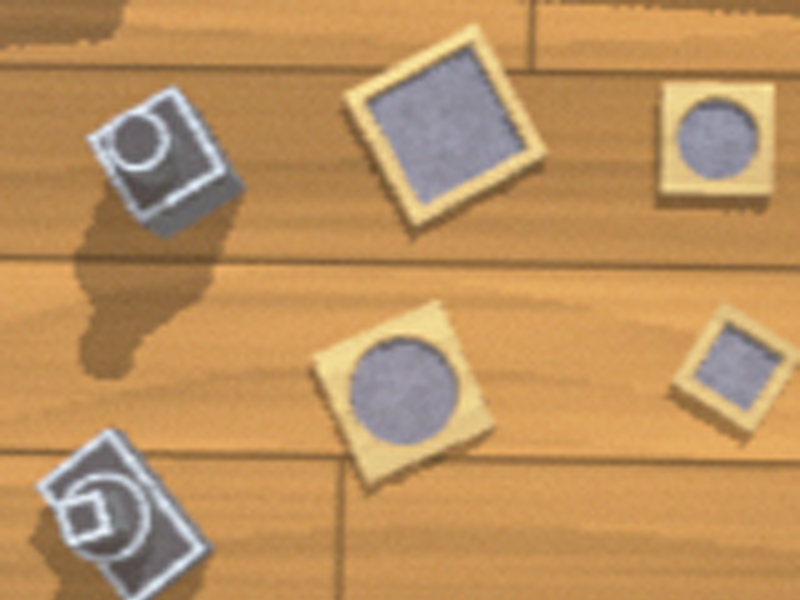

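View pics/c2.png

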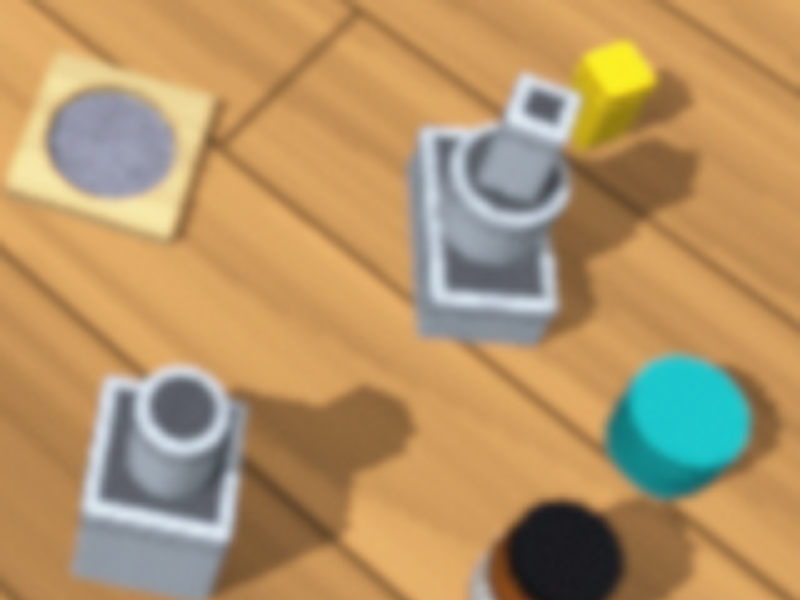

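Crop 1 shows all the corners clearly: the tall tin's lid with the small round tin on it, the flat, round and small square stack, and four of the trays. Crop 2 confirms the stacking, with yellow beside the stack and turquoise off to its side. Next I compute positions and check the sizes.

```bash
python3 - <<'E'
from h import *
im=cv2.imread('pics/top0.png')
cv2.imwrite('pics/c3.png',cv2.resize(im[150:220,390:480],None,fx=6,fy=6,interpolation=cv2.INTER_CUBIC))
def C(p,off=(205,120),s=5): return (np.array(p,float)+.5)/s-.5+off
def quad(n,p,z):
    q=ray('top',C(p),z)[:,:2]; e=np.roll(q,-1,0)-q
    print(n,'c',q.mean(0).round(1),'sides',np.linalg.norm(e,axis=1).round(),'ang',(np.degrees(np.arctan2(e[:,1],e[:,0]))%180).round(1))
quad('talltin',[(90,137),(175,88),(227,172),(145,222)],90)
quad('flattin',[(38,487),(112,430),(211,548),(137,600)],45)
quad('ss',[(60,508),(98,490),(110,530),(77,546)],150)
quad('traytall',[(345,97),(475,25),(547,153),(415,228)],12)
quad('traysr',[(663,83),(774,83),(774,195),(660,194)],12)
quad('trayround',[(314,357),(437,301),(493,427),(370,488)],12)
quad('trayss',[(726,305),(803,355),(748,434),(672,386)],12)
for n,p,z in[('sr',(139,140),145),('round',(105,517),90)]: print(n,ray('top',C(p),z).round(1))
def S(p): return C(p,(335,215))
for n,p,z in[('sr',(182,408),145),('ss',(545,107),150),('round',(510,175),90),('trayround',(112,143),8)]: print('scene',n,ray('scene',S(p),z).round(1))
# scene checks
print('scene tall lid',ray('scene',S([(107,380),(242,405),(225,535),(87,508)]),90).mean(0).round(1))
print('scene flat lid',ray('scene',S([(425,130),(530,130),(553,308),(433,302)]),45).round(1))
E
```

```text
talltin c [585.4 258.5] sides [61. 62. 59. 63.] ang [121.   32.9 122.4  34.1]
flattin c [361.6 282.9] sides [59. 98. 57. 95.] ang [128.7  41.3 126.1  42.6]
ss c [359.7 285.3] sides [25. 25. 22. 25.] ang [116.3  18.2 116.8  25.7]
traytall c [618.5  86.6] sides [97. 96. 99. 97.] ang [120.   30.1 120.6  29.1]
traysr c [612.4 -90.3] sides [72. 73. 74. 73.] ang [ 90.8   0.7  90.3 179.3]
trayround c [444.  110.5] sides [87. 89. 89. 92.] ang [115.4  25.  117.3  24.3]
trayss c [ 462.3 -104.8] sides [59. 62. 58. 63.] ang [ 57.7 146.   58.5 147.2]
sr [[585.9 260.8 145. ]]
round [[360.8 286.2  90. ]]
scene sr [[586.  264.2 145. ]]
scene ss [[360.3 289.9 150. ]]
scene round [[362.8 289.8  90. ]]
scene trayround [[444.7 113.2   8. ]]
scene tall lid [586.6 262.4  90. ]
scene flat lid [[342.8 236.3  45. ]
 [304.4 275.2  45. ]
 [381.  340.6  45. ]
 [419.6 296.9  45. ]]
```

View pics/c3.png

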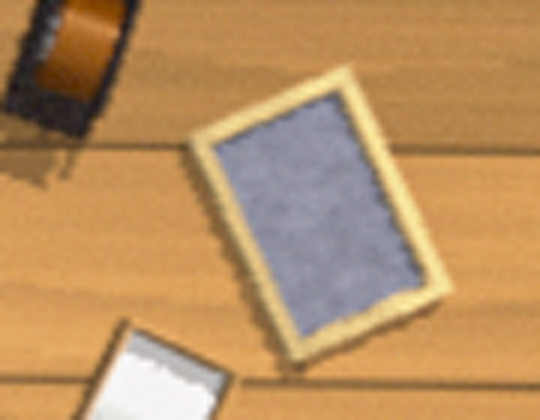

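Sizes agree with the spec and the two cameras match to about 3 mm. The flat tray's corners in this crop are (192,140), (350,68), (450,290) and (295,362).

```bash
cat >> h.py <<'E'
def plan(wps,yaw0=None,p0=None,R=None):
    """waypoints (x,y,z,yaw of tool y, row share of full scale): prints turn rows then shift rows"""
    T=pose(); R=T[:3,:3]; p=T[:3,3]
    for x,y,z,yaw,f in wps:
        if yaw is not None:
            cur=np.degrees(np.arctan2(R[1,1],R[0,1])); w=-((yaw-cur+90)%180-90); n=int(np.ceil(abs(w)/5/min(1,f)-1e-3))
            if abs(w)>.3:
                print(' turn %d x [%.3f]'%(n,w/5/n)); a=np.radians(w); R=R@np.array([[np.cos(a),-np.sin(a),0],[np.sin(a),np.cos(a),0],[0,0,1]])
        d=R.T@(np.array([x,y,z])-p)/25; n=max(1,int(np.ceil(abs(d).max()/f-1e-3))); print(' shift %d x'%n,np.round(d/n,3)); p=np.array([x,y,z])
E
python3 - <<'E'
from h import *
p=(np.array([(192,140),(350,68),(450,290),(295,362)])+.5)/6-.5+(390,150)
q=ray('top',p,12)[:,:2]; e=np.roll(q,-1,0)-q
print(q.mean(0),np.linalg.norm(e,axis=1),np.degrees(np.arctan2(e[:,1],e[:,0]))%180)
plan([(550,-150,250,-65,1),(362,286,250,-65,1)])
E
```

```text
[ 493.28768517 -397.60144766] [ 93.5746355  130.30698624  91.68964266 130.8839366 ] [115.40236778  24.27018779 115.7776676   25.10128646]
 turn 2 x [-0.685]
 shift 21 x [ 0.971 -0.48  -0.026]
 shift 19 x [ 0.029 -0.999  0.001]
```

>>> apply_moves(steps=[[[0,0,-0.25],[0,0,-0.685],1],[[0,0,-0.25],[0,0,-0.685],1],[[0.97,-0.48,0],[0,0,0],1],[[0.97,-0.48,0],[0,0,0],1],[[0.97,-0.48,0],[0,0,0],1],[[0.97,-0.48,0],[0,0,0],1],[[0.97,-0.48,0],[0,0,0],1],[[0.97,-0.48,0],[0,0,0],1],[[0.97,-0.48,0],[0,0,0],1],[[0.97,-0.48,0],[0,0,0],1],[[0.97,-0.48,0],[0,0,0],1],[[0.97,-0.48,0],[0,0,0],1],[[0.97,-0.48,0],[0,0,0],1],[[0.97,-0.48,0],[0,0,0],1],[[0.97,-0.48,0],[0,0,0],1],[[0.97,-0.48,0],[0,0,0],1],[[0.97,-0.48,0],[0,0,0],1],[[0.97,-0.48,0],[0,0,0],1],[[0.97,-0.48,0],[0,0,0],1],[[0.97,-0.48,0],[0,0,0],1]])

```text
clock: 1.77
position: [499.6, -212.4, 248.9]
eef_rot: [[0.906, 0.423, -0.0], [0.423, -0.906, 0.0], [-0.0, -0.0, -1.0]]
wrist_force: [-0.8, -0.2, -0.2]
width: 1.0
grip_force: 0.0
```

>>> apply_moves(steps=[[[0.97,-0.48,0],[0,0,0],1],[[0.97,-0.48,0],[0,0,0],1],[[0.97,-0.48,0],[0,0,0],1],[[0,-1,0],[0,0,0],1],[[0,-1,0],[0,0,0],1],[[0,-1,0],[0,0,0],1],[[0,-1,0],[0,0,0],1],[[0,-1,0],[0,0,0],1],[[0,-1,0],[0,0,0],1],[[0,-1,0],[0,0,0],1],[[0,-1,0],[0,0,0],1],[[0,-1,0],[0,0,0],1],[[0,-1,0],[0,0,0],1],[[0,-1,0],[0,0,0],1],[[0,-1,0],[0,0,0],1],[[0,-1,0],[0,0,0],1],[[0,-1,0],[0,0,0],1],[[0,-1,0],[0,0,0],1],[[0,-1,0],[0,0,0],1],[[0,0,0],[0,0,0],1]])

```text
clock: 3.43
position: [379.1, 214.6, 249.0]
eef_rot: [[0.905, 0.425, -0.001], [0.425, -0.905, 0.0], [-0.0, -0.001, -1.0]]
wrist_force: [1.1, 0.3, -0.4]
width: 1.001
grip_force: 0.0
```

```bash
python3 - <<'E'
from h import *
print(ctrl.observe()['joint_pos'].round(1)); plan([(362,287,250,-65,1)])
E
```

```text
[ 20.8  11.8 113.4   0.   54.8  85.6]
 shift 3 x [ 0.204 -0.971 -0.013]
```

>>> apply_moves(steps=[[[0.2,-0.97,0],[0,0,0],1],[[0.2,-0.97,0],[0,0,0],1],[[0.2,-0.97,0],[0,0,0],1],[[0,0,0],[0,0,0],1],[[0,0,0],[0,0,0],1]])

```text
clock: 3.85
position: [363.3, 284.9, 248.8]
eef_rot: [[0.905, 0.424, -0.0], [0.424, -0.905, -0.001], [-0.001, 0.0, -1.0]]
wrist_force: [0.4, 0.2, 0.5]
width: 1.001
grip_force: 0.0
```

```bash
python3 - <<'E'
from h import *
T=pose(); np.save('T1.npy',T); im=ctrl.snapshot('wrist'); cv2.imwrite('pics/w1.png',im[:,:,::-1])
print(T[:3].round(3)); 
for P in [(360,287,150),(361,288,90),(362,285,45)]: print(proj('wrist',P,T).round())
E
```

```text
[[ 9.05000e-01  4.24000e-01 -0.00000e+00  3.63302e+02]
 [ 4.24000e-01 -9.05000e-01 -1.00000e-03  2.84877e+02]
 [-1.00000e-03  0.00000e+00 -1.00000e+00  2.48807e+02]]
[[311. 209.]]
[[312. 191.]]
[[315. 183.]]
```

View pics/w1.png

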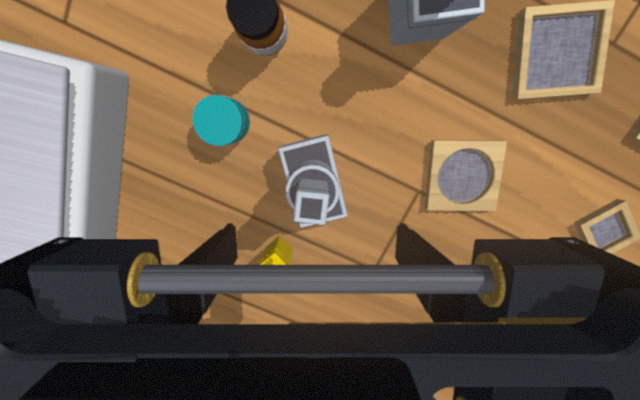

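The wrist view agrees with the predictions: small square top at (311,209), round tin at (312,190), flat lid centre at about (313,181). An enlarged crop will settle the small tin's yaw and the round tray.

```bash
python3 - <<'E'
from h import *
im=cv2.imread('pics/w1.png'); cv2.imwrite('pics/c4.png',cv2.resize(im[125:235,268:368],None,fx=5.4,fy=5.4,interpolation=cv2.INTER_CUBIC))
T=np.load('T1.npy'); print(ray('wrist',(466,175.5),8,T).round(1), ray('wrist',(608,229),8,T).round(1))
E
```

```text
[[446.9 109.2   8. ]] [[ 465.7 -103.9    8. ]]
```

View pics/c4.png

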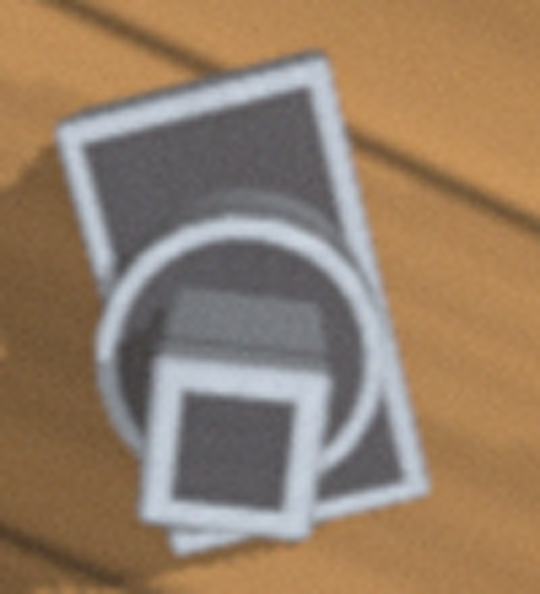

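```bash
python3 - <<'E'
from h import *
T=np.load('T1.npy')
def C(p): return (np.array(p,float)+.5)/5.4-.5+(268,125)
def quad(n,p,z):
    q=ray('wrist',C(p),z,T)[:,:2]; e=np.roll(q,-1,0)-q
    print(n,'c',q.mean(0).round(1),'sides',np.linalg.norm(e,axis=1).round(),'ang',(np.degrees(np.arctan2(e[:,1],e[:,0]))%180).round(1))
quad('ss',[(155,355),(332,375),(310,540),(139,520)],150)
quad('flat',[(60,125),(325,55),(430,492),(175,553)],45)
print(ray('wrist',C((242,356)),90,T).round(1))
plan([(361,286.5,125,-71,1),(361,286.5,250,None,1),(464,-104,250,-32,1),(464,-104,41,None,1)])
E
```

```text
ss c [360.8 287.6] sides [27. 27. 27. 27.] ang [108.4  18.3 108.   18.7]
flat c [361.9 286.4] sides [58. 99. 59. 98.] ang [129.6  39.4 129.2  38.6]
[[362.1 287.6  90. ]]
 turn 2 x [0.606]
 shift 5 x [-0.012 -0.024  0.991]
 shift 5 x [-0.001  0.    -1.   ]
 turn 8 x [-0.975]
 shift 12 x [-0.922  0.981  0.001]
 shift 9 x [0.001 0.    0.929]
```

>>> apply_moves(steps=[[[-0.05,-0.11,0],[0,0,0.7],1],[[0,0,0],[0,0,0.7],1],[[0,0,1],[0,0,0],1],[[0,0,1],[0,0,0],1],[[0,0,1],[0,0,0],1],[[0,0,1],[0,0,0],1],[[0,0,0.6],[0,0,0],0.2],[[0,0,0.35],[0,0,0],0],[[0,0,0],[0,0,0],-1],[[0,0,0],[0,0,0],-1],[[0,0,0],[0,0,0],-1],[[0,0,0],[0,0,0],-1],[[0,0,0],[0,0,0],-1],[[0,0,0],[0,0,0],-1],[[0,0,0],[0,0,0],-1]])

```text
clock: 5.15
position: [361.3, 286.5, 125.7]
eef_rot: [[0.951, 0.309, 0.001], [0.309, -0.951, 0.0], [0.001, -0.0, -1.0]]
wrist_force: [-0.0, -0.2, 0.1]
width: 0.424
grip_force: 0.0
```

>>> apply_moves(steps=[[[0,0,0],[0,0,0],-1],[[0,0,0],[0,0,0],-1],[[0,0,0],[0,0,0],-1],[[0,0,0],[0,0,0],-1],[[0,0,0],[0,0,0],-1]])

```text
clock: 5.57
position: [361.3, 286.5, 125.4]
eef_rot: [[0.951, 0.309, 0.0], [0.309, -0.951, -0.0], [0.0, 0.0, -1.0]]
wrist_force: [-0.6, 0.2, 3.7]
width: 0.294
grip_force: 30.0
```

```bash
python3 - <<'E'
from h import *
plan([(361,286.5,225,None,1),(464,-104,225,-32,1),(464,-104,41,None,1)])
E
```

```text
shift 4 x [-0.002 -0.001 -0.996]
 turn 8 x [-1.000]
 shift 12 x [-0.922  0.981  0.   ]
 shift 8 x [-0.   -0.    0.92]
```

>>> apply_moves(steps=[[[0,0,-0.5],[0,0,0],-1],[[0,0,-1],[0,0,0],-1],[[0,0,-1],[0,0,-1],-1],[[0,0,-1],[0,0,-1],-1],[[0,0,-0.5],[0,0,-1],-1],[[0,0,0],[0,0,-1],-1],[[0,0,0],[0,0,-1],-1],[[0,0,0],[0,0,-1],-1],[[0,0,0],[0,0,-1],-1],[[0,0,0],[0,0,-1],-1],[[-0.5,0.53,0],[0,0,0],-1],[[-0.92,0.98,0],[0,0,0],-1],[[-0.92,0.98,0],[0,0,0],-1],[[-0.92,0.98,0],[0,0,0],-1],[[-0.92,0.98,0],[0,0,0],-1],[[-0.92,0.98,0],[0,0,0],-1],[[-0.92,0.98,0],[0,0,0],-1],[[-0.92,0.98,0],[0,0,0],-1],[[-0.92,0.98,0],[0,0,0],-1],[[-0.92,0.98,0],[0,0,0],-1]])

```text
clock: 7.23
position: [443.2, -25.3, 225.3]
eef_rot: [[0.53, 0.848, -0.0], [0.848, -0.53, -0.0], [-0.0, -0.0, -1.0]]
wrist_force: [1.8, 0.8, -1.1]
width: 0.294
grip_force: 30.0
```

>>> apply_moves(steps=[[[-0.92,0.98,0],[0,0,0],-1],[[-0.92,0.98,0],[0,0,0],-1],[[-0.42,0.45,0],[0,0,0],-1],[[0,0,0.5],[0,0,0],-1],[[0,0,1],[0,0,0],-1],[[0,0,0],[0,0,0],-1],[[0,0,0],[0,0,0],-1]])

```text
clock: 7.82
position: [463.9, -103.3, 187.4]
eef_rot: [[0.53, 0.848, -0.002], [0.848, -0.53, 0.001], [-0.001, -0.003, -1.0]]
wrist_force: [1.3, 0.7, 0.3]
width: 0.297
grip_force: 30.0
```

```bash
python3 - <<'E'
from h import *
T=pose(); np.save('T2.npy',T); im=ctrl.snapshot('wrist'); cv2.imwrite('pics/w2.png',im[:,:,::-1])
print(proj('wrist',[(464,-104,8),(612,-89,8)],T).round(),ctrl.observe()['width'])
plan([(464,-104,41,-32,1)])
E
```

```text
[[316. 187.]
 [431.  99.]] 0.29189156116820186
 shift 6 x [-0.005  0.001  0.982]
```

View pics/w2.png

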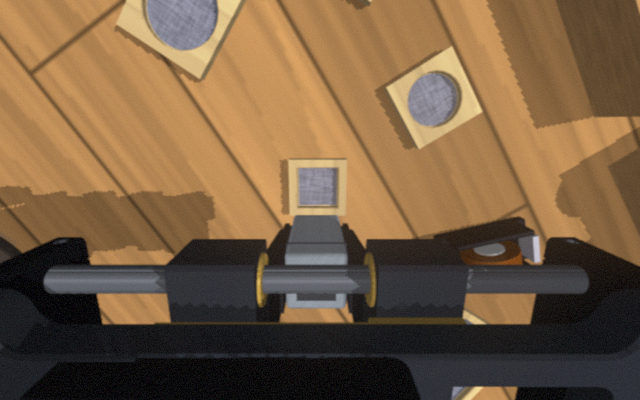

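The tray's recess is at (318,187) against a predicted (316,187), so I shift 1.5 mm along tool y and lower.

>>> apply_moves(steps=[[[0,0.06,0.6],[0,0,0],-1],[[0,0,1],[0,0,0],-1],[[0,0,1],[0,0,0],-1],[[0,0,1],[0,0,0],-1],[[0,0,1],[0,0,0],-1],[[0,0,0.7],[0,0,0],-1],[[0,0,0.35],[0,0,0],-1],[[0,0,0.15],[0,0,0],-1],[[0,0,0.06],[0,0,0],-1],[[0,0,0],[0,0,0],-1],[[0,0,0],[0,0,0],-1]])

```text
clock: 8.78
position: [466.1, -104.3, 42.4]
eef_rot: [[0.53, 0.848, 0.002], [0.848, -0.53, -0.001], [0.0, 0.002, -1.0]]
wrist_force: [-0.6, -0.2, -1.1]
width: 0.293
grip_force: 30.0
```

>>> apply_moves(steps=[[[0,0,0.1],[0,0,0],-1],[[0,0,0],[0,0,0],-1],[[0,0,0],[0,0,0],0],[[0,0,0],[0,0,0],0],[[0,0,0],[0,0,0],0],[[0,0,0],[0,0,0],0],[[0,0,-0.5],[0,0,0],0],[[0,0,-1],[0,0,0],0],[[0,0,-1],[0,0,0],0],[[0,0,-1],[0,0,0],0],[[0,0,-1],[0,0,0],0],[[0,0,-1],[0,0,0],0],[[0,0,-1],[0,0,0],0],[[0,0,-1],[0,0,0],0]])

```text
clock: 9.95
position: [465.3, -104.1, 227.7]
eef_rot: [[0.53, 0.848, -0.0], [0.848, -0.53, -0.0], [-0.0, -0.0, -1.0]]
wrist_force: [0.5, -0.7, 0.1]
width: 0.5
grip_force: 0.0
```

```bash
python3 - <<'E'
from h import *
T=pose(); print(T[:3,3].round(1)); im=ctrl.snapshot('wrist'); cv2.imwrite('pics/w3.png',im[:,:,::-1])
plan([(586,262,225,None,1),(586,262,127,None,1)])
E
```

```text
[ 465.3 -104.1  227.7]
 shift 15 x [ 0.997 -0.248  0.018]
 shift 4 x [-0.001 -0.006  0.98 ]
```

View pics/w3.png

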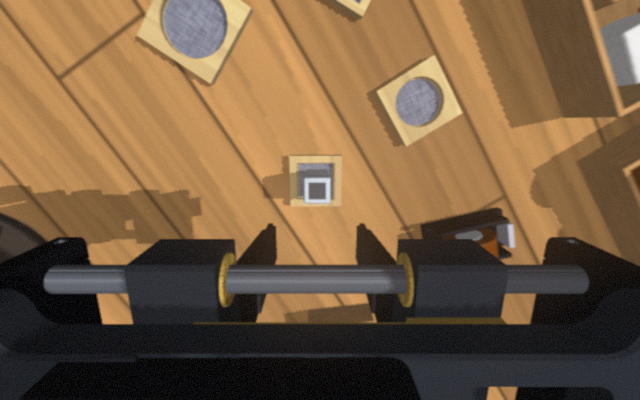

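The small square tin stands upright inside its recess (lid at (317,190)). Next is the small round tin.

>>> apply_moves(steps=[[[0.5,-0.12,0],[0,0,0],0.3],[[1,-0.25,0],[0,0,0],0.3],[[1,-0.25,0],[0,0,0],0.3],[[1,-0.25,0],[0,0,0],0.3],[[1,-0.25,0],[0,0,0],0.3],[[1,-0.25,0],[0,0,0],0.3],[[1,-0.25,0],[0,0,0],0.3],[[1,-0.25,0],[0,0,0],0.3],[[1,-0.25,0],[0,0,0],0.3],[[1,-0.25,0],[0,0,0],0.3],[[1,-0.25,0],[0,0,0],0.3],[[1,-0.25,0],[0,0,0],0.3],[[1,-0.25,0],[0,0,0],0.3],[[1,-0.25,0],[0,0,0],0.3],[[1,-0.25,0],[0,0,0],0.3],[[0.45,-0.1,0],[0,0,0],0.3],[[0,0,0],[0,0,0],0.3],[[0,0,0],[0,0,0],0.3]])

```text
clock: 11.5
position: [584.4, 261.8, 225.7]
eef_rot: [[0.529, 0.848, -0.001], [0.848, -0.529, -0.001], [-0.001, -0.001, -1.0]]
wrist_force: [-0.3, 0.1, -0.4]
width: 0.648
grip_force: 0.0
```

```bash
python3 - <<'E'
from h import *
T=pose(); np.save('T4.npy',T);print(T[:3,3].round(1)); im=ctrl.snapshot('wrist'); cv2.imwrite('pics/w4.png',im[:,:,::-1])
print(proj('wrist',[(586,262,145),(586,261,90),(618,87,8)],T).round())
E
```

```text
[584.4 261.8 225.7]
[[317. 211.]
 [317. 195.]
 [407. 276.]]
```

View pics/w4.png

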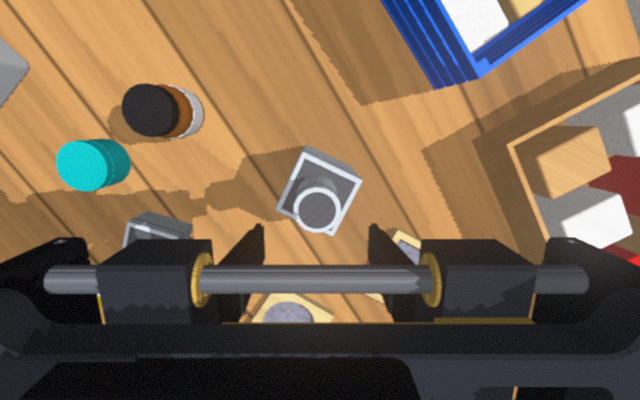

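The small round lid is at (318,209), 1–2 px from the prediction, so I shift slightly, descend and grip.

>>> apply_moves(steps=[[[0.1,0.08,0.6],[0,0,0],0.3],[[0,0,1],[0,0,0],0.3],[[0,0,1],[0,0,0],0.3],[[0,0,0.9],[0,0,0],0.3],[[0,0,0.5],[0,0,0],0.3],[[0,0,0],[0,0,0],0],[[0,0,0],[0,0,0],-1],[[0,0,0],[0,0,0],-1],[[0,0,0],[0,0,0],-1],[[0,0,0],[0,0,0],-1],[[0,0,0],[0,0,0],-1],[[0,0,0],[0,0,0],-1]])

```text
clock: 12.55
position: [588.3, 263.2, 127.8]
eef_rot: [[0.53, 0.848, 0.002], [0.848, -0.53, 0.0], [0.001, 0.002, -1.0]]
wrist_force: [-0.9, -1.2, 6.2]
width: 0.394
grip_force: 30.0
```

```bash
python3 - <<'E'
from h import *
print(ctrl.observe()['joint_pos'].round(1))
plan([(586,262,225,None,1),(613.5,-90,225,None,1),(613.5,-90,41,None,1)])
E
```

```text
[18.2 36.3 92.6 -0.  51.  50.2]
 shift 4 x [-0.021 -0.011 -0.972]
 shift 12 x [-0.947  0.699 -0.   ]
 shift 8 x [-0.001 -0.001  0.92 ]
```

>>> apply_moves(steps=[[[0,0,-0.5],[0,0,0],-1],[[0,0,-1],[0,0,0],-1],[[0,0,-1],[0,0,0],-1],[[0,0,-1],[0,0,0],-1],[[-0.5,0.35,-0.5],[0,0,0],-1],[[-0.95,0.7,0],[0,0,0],-1],[[-0.95,0.7,0],[0,0,0],-1],[[-0.95,0.7,0],[0,0,0],-1],[[-0.95,0.7,0],[0,0,0],-1],[[-0.95,0.7,0],[0,0,0],-1],[[-0.95,0.7,0],[0,0,0],-1],[[-0.95,0.7,0],[0,0,0],-1],[[-0.95,0.7,0],[0,0,0],-1],[[-0.95,0.7,0],[0,0,0],-1],[[-0.95,0.7,0],[0,0,0],-1],[[-0.95,0.7,0],[0,0,0],-1],[[-0.4,0.35,0.5],[0,0,0],-1],[[0,0,1],[0,0,0],-1],[[0,0,0],[0,0,0],-1],[[0,0,0],[0,0,0],-1]])

```text
clock: 14.22
position: [614.7, -88.8, 187.9]
eef_rot: [[0.53, 0.848, -0.003], [0.848, -0.53, 0.001], [-0.001, -0.003, -1.0]]
wrist_force: [0.5, 0.3, -0.5]
width: 0.393
grip_force: 30.0
```

```bash
python3 - <<'E'
from h import *
plan([(613.5,-90,44,None,1)])
T=pose(); im=ctrl.snapshot('wrist'); g=im.astype(int)
print(proj('wrist',[(613.5,-90,8)],T).round(1))
# grey-blue lining centroid near the prediction
p=proj('wrist',[(613.5,-90,8)],T)[0].astype(int); w=g[p[1]-45:p[1]+30,p[0]-45:p[0]+45]; m=(abs(w[:,:,0]-w[:,:,2])<40)&(w[:,:,2]>w[:,:,0])
ys,xs=np.nonzero(m); print(m.sum(),xs.mean()+p[0]-45,ys.mean()+p[1]-45,np.ptp(xs),np.ptp(ys))
E
```

```text
shift 6 x [-0.011  0.     0.96 ]
[[315.6 187.5]]
1709 314.908718548859 189.74956114686952 44 51
```

>>> apply_moves(steps=[[[-0.06,0,0.6],[0,0,0],-1],[[0,0,1],[0,0,0],-1],[[0,0,1],[0,0,0],-1],[[0,0,1],[0,0,0],-1],[[0,0,1],[0,0,0],-1],[[0,0,0.7],[0,0,0],-1],[[0,0,0.3],[0,0,0],-1],[[0,0,0.1],[0,0,0],-1],[[0,0,0.04],[0,0,0],-1],[[0,0,0],[0,0,0],-1],[[0,0,0],[0,0,0],-1]])

```text
clock: 15.18
position: [615.4, -90.1, 46.7]
eef_rot: [[0.53, 0.848, 0.002], [0.848, -0.53, -0.001], [0.001, 0.002, -1.0]]
wrist_force: [0.2, -0.2, -0.5]
width: 0.394
grip_force: 30.0
```

>>> apply_moves(steps=[[[0,0,0.1],[0,0,0],-1],[[0,0,0.06],[0,0,0],-1],[[0,0,0],[0,0,0],-1],[[0,0,0],[0,0,0],-1]])

```text
clock: 15.52
position: [615.0, -90.2, 41.8]
eef_rot: [[0.53, 0.848, 0.001], [0.848, -0.53, -0.0], [0.0, 0.001, -1.0]]
wrist_force: [0.1, 0.4, 3.1]
width: 0.391
grip_force: 30.0
```

>>> apply_moves(steps=[[[0,0,0],[0,0,0],0.1],[[0,0,0],[0,0,0],0.1],[[0,0,0],[0,0,0],0.1],[[0,0,0],[0,0,0],0.1],[[0,0,-0.5],[0,0,0],0.1],[[0,0,-1],[0,0,0],0.1],[[0,0,-1],[0,0,0],0.1],[[0,0,-1],[0,0,0],0.1],[[0,0,-1],[0,0,0],0.3],[[0,0,-1],[0,0,0],0.6],[[0,0,-0.5],[0,0,0],0.6],[[0,0,0],[0,0,0],0.6]])

```text
clock: 16.52
position: [615.7, -90.3, 195.4]
eef_rot: [[0.53, 0.848, 0.005], [0.848, -0.53, -0.001], [0.002, 0.005, -1.0]]
wrist_force: [1.2, 0.6, 1.0]
width: 0.764
grip_force: 0.0
```

```bash
python3 - <<'E'
from h import *
plan([(362,287.5,190,None,1),(362,287.5,80,None,1)])
T=pose(); im=ctrl.snapshot('wrist'); cv2.imwrite('pics/w5.png',im[:,:,::-1])
E
```

```text
shift 17 x [ 0.438 -0.977  0.008]
 shift 5 x [-0.001 -0.005  0.88 ]
```

View pics/w5.png

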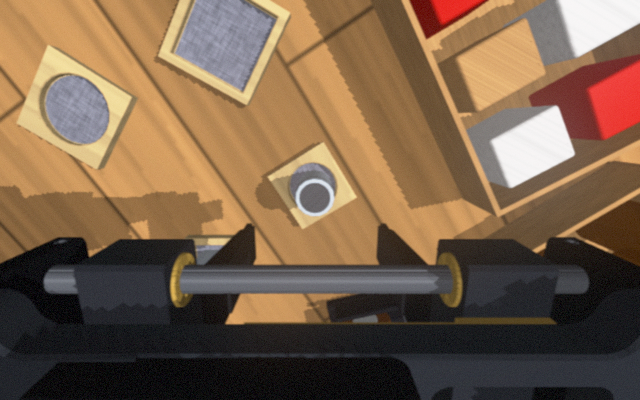

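The small round tin sits in its recess (lid at (315,197)). Next is the round tin.

>>> apply_moves(steps=[[[0.24,-0.5,0],[0,0,0],0.6],[[0.44,-0.98,0],[0,0,0],0.6],[[0.44,-0.98,0],[0,0,0],0.6],[[0.44,-0.98,0],[0,0,0],0.6],[[0.44,-0.98,0],[0,0,0],0.6],[[0.44,-0.98,0],[0,0,0],0.6],[[0.44,-0.98,0],[0,0,0],0.6],[[0.44,-0.98,0],[0,0,0],0.6],[[0.44,-0.98,0],[0,0,0],0.6],[[0.44,-0.98,0],[0,0,0],0.6],[[0.44,-0.98,0],[0,0,0],0.6],[[0.44,-0.98,0],[0,0,0],0.6],[[0.44,-0.98,0],[0,0,0],0.6],[[0.44,-0.98,0],[0,0,0],0.6],[[0.44,-0.98,0],[0,0,0],0.6],[[0.44,-0.98,0],[0,0,0],0.6],[[0.44,-0.98,0],[0,0,0],0.6],[[0.17,-0.43,0],[0,0,0],0.6],[[0,0,0],[0,0,0],0.6],[[0,0,0],[0,0,0],0.6]])

```text
clock: 18.23
position: [360.2, 287.9, 190.5]
eef_rot: [[0.528, 0.849, -0.002], [0.849, -0.528, -0.001], [-0.002, -0.001, -1.0]]
wrist_force: [0.3, 0.3, -0.0]
width: 0.801
grip_force: 0.0
```

```bash
python3 - <<'E'
from h import *
plan([(362,287.5,80,None,1)])
T=pose(); im=ctrl.snapshot('wrist'); cv2.imwrite('pics/w6.png',im[:,:,::-1])
print(proj('wrist',[(362,287.5,90),(362,286.4,45)],T).round(1))
E
```

```text
shift 5 x [0.006 0.015 0.884]
[[317.6 204.6]
 [317.9 193.4]]
```

View pics/w6.png

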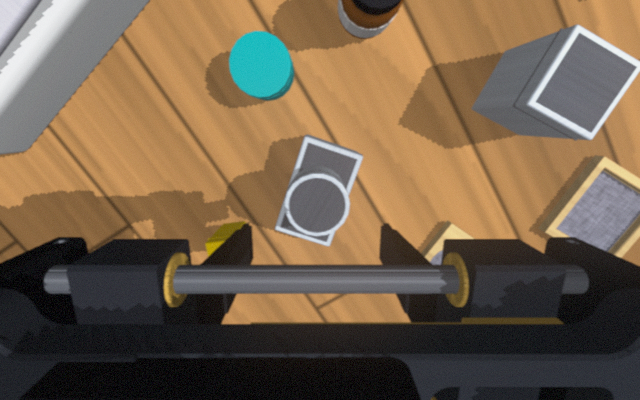

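The round lid is at (317,204), as predicted, so I descend and grip.

>>> apply_moves(steps=[[[0.03,0.07,0.5],[0,0,0],0.6],[[0,0,1],[0,0,0],0.6],[[0,0,1],[0,0,0],0.6],[[0,0,1],[0,0,0],0.6],[[0,0,0.6],[0,0,0],0.6],[[0,0,0.3],[0,0,0],0.6],[[0,0,0],[0,0,0],0.3],[[0,0,0],[0,0,0],-1],[[0,0,0],[0,0,0],-1],[[0,0,0],[0,0,0],-1],[[0,0,0],[0,0,0],-1],[[0,0,0],[0,0,0],-1],[[0,0,0],[0,0,0],-1],[[0,0,0],[0,0,0],-1]])

```text
clock: 19.45
position: [363.6, 287.7, 82.2]
eef_rot: [[0.53, 0.848, 0.002], [0.848, -0.53, 0.001], [0.001, 0.001, -1.0]]
wrist_force: [-0.6, -2.2, 8.0]
width: 0.582
grip_force: 30.0
```

```bash
python3 - <<'E'
from h import *
plan([(361,287,180,None,1),(446.5,110,180,None,1),(446.5,110,41,None,1)])
E
```

```text
shift 4 x [-0.019 -0.017 -0.978]
 shift 7 x [-0.599  0.95   0.   ]
 shift 6 x [-0.001 -0.001  0.927]
```

>>> apply_moves(steps=[[[0,0,-0.4],[0,0,0],-1],[[0,0,-0.8],[0,0,0],-1],[[0,0,-1],[0,0,0],-1],[[0,0,-1],[0,0,0],-1],[[-0.2,0.32,-0.6],[0,0,0],-1],[[-0.6,0.95,0],[0,0,0],-1],[[-0.6,0.95,0],[0,0,0],-1],[[-0.6,0.95,0],[0,0,0],-1],[[-0.6,0.95,0],[0,0,0],-1],[[-0.6,0.95,0],[0,0,0],-1],[[-0.6,0.95,0],[0,0,0],-1],[[-0.4,0.63,0],[0,0,0],-1],[[0,0,0],[0,0,0],-1],[[0,0,0],[0,0,0],-1]])

```text
clock: 20.62
position: [448.6, 109.9, 176.5]
eef_rot: [[0.532, 0.847, 0.0], [0.847, -0.532, 0.0], [0.0, 0.0, -1.0]]
wrist_force: [-0.1, 0.4, -0.7]
width: 0.581
grip_force: 30.0
```

```bash
python3 - <<'E'
from h import *
plan([(446.5,110,47,None,1)])
T=pose(); im=ctrl.snapshot('wrist'); cv2.imwrite('pics/w7.png',im[:,:,::-1])
print(proj('wrist',[(446.5,110,8)],T).round(1))
E
```

```text
shift 6 x [-0.007 -0.012  0.863]
[[313.7 189.3]]
```

View pics/w7.png

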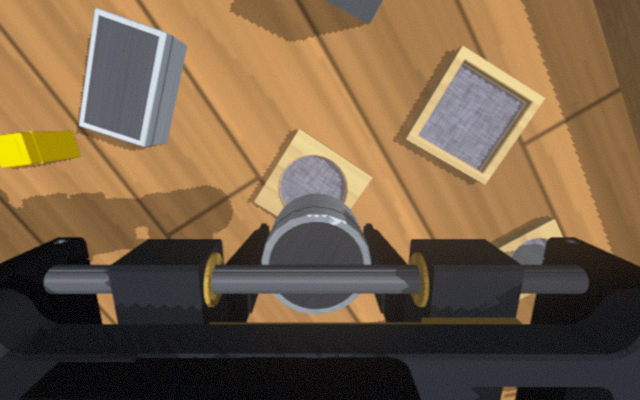

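The recess spans columns 279–348 (centre 313.5), as predicted. Lowering.

>>> apply_moves(steps=[[[-0.04,-0.07,0.5],[0,0,0],-1],[[0,0,1],[0,0,0],-1],[[0,0,1],[0,0,0],-1],[[0,0,1],[0,0,0],-1],[[0,0,1],[0,0,0],-1],[[0,0,0.5],[0,0,0],-1],[[0,0,0.2],[0,0,0],-1],[[0,0,0.1],[0,0,0],-1],[[0,0,0.1],[0,0,0],-1],[[0,0,0],[0,0,0],-1],[[0,0,0],[0,0,0],-1]])

```text
clock: 21.58
position: [446.8, 110.7, 42.1]
eef_rot: [[0.53, 0.848, 0.001], [0.848, -0.53, 0.0], [0.001, 0.001, -1.0]]
wrist_force: [-0.7, 0.4, -1.1]
width: 0.586
grip_force: 30.0
```

>>> apply_moves(steps=[[[0,0,0.08],[0,0,0],-1],[[0,0,0],[0,0,0],-1],[[0,0,0],[0,0,0],-1]])

```text
clock: 21.83
position: [446.9, 110.7, 40.7]
eef_rot: [[0.53, 0.848, 0.002], [0.848, -0.53, 0.0], [0.001, 0.002, -1.0]]
wrist_force: [-3.0, 2.1, 13.9]
width: 0.586
grip_force: 30.0
```

>>> apply_moves(steps=[[[0,0,-0.03],[0,0,0],-1],[[0,0,0],[0,0,0],0.5],[[0,0,0],[0,0,0],0.5],[[0,0,0],[0,0,0],0.5],[[0,0,0],[0,0,0],0.5],[[0,0,-0.5],[0,0,0],0.5],[[0,0,-1],[0,0,0],0.5],[[0,0,-1],[0,0,0],0.5],[[0,0,-1],[0,0,0],1],[[0,0,-1],[0,0,1],1],[[0,0,-1],[0,0,1],1],[[0,0,-0.5],[0,0,1],1],[[0,0,0],[0,0,1],1],[[0,0,0],[0,0,1],1],[[0,0,0],[0,0,0],1],[[0,0,0],[0,0,0],1]])

```text
clock: 23.17
position: [446.4, 110.5, 190.0]
eef_rot: [[0.837, 0.547, -0.0], [0.547, -0.837, -0.0], [-0.0, -0.0, -1.0]]
wrist_force: [-0.2, -0.2, 0.1]
width: 1.001
grip_force: 0.0
```

```bash
python3 - <<'E'
from h import *
q=ray('wrist',[(307,146),(362,182),(336,236),(276,207)],90,np.load('T4.npy'))[:,:2];e=np.roll(q,-1,0)-q
print(q.mean(0),np.linalg.norm(e,axis=1).round(),(np.degrees(np.arctan2(e[:,1],e[:,0]))%180).round(1))
T=pose(); print(T[:3,3].round(1)); im=ctrl.snapshot('wrist'); cv2.imwrite('pics/w8.png',im[:,:,::-1])
# round tin check: bright rim near expected lid position
print(proj('wrist',[(447,110.7,49)],T).round(1))
c=cv2.HoughCircles(cv2.cvtColor(im,cv2.COLOR_RGB2GRAY),cv2.HOUGH_GRADIENT,1,20,param1=80,param2=25,minRadius=22,maxRadius=42); print(None if c is None else c[0].round())
plan([(588,262,T[2,3],-57.4,1)])
E
```

```text
[589.50678265 261.06453365] [62. 60. 66. 66.] [115.   34.5 120.9  30.4]
[446.4 110.5 190. ]
[[315.5 194. ]]
[[316. 194.  28.]
 [470. 286.  36.]
 [594. 160.  25.]
 [554. 160.  23.]]
 turn 1 x [0.114]
 shift 9 x [ 0.893 -0.228 -0.001]
```

>>> apply_moves(steps=[[[0.45,-0.12,0],[0,0,0.11],1],[[0.9,-0.23,0],[0,0,0],1],[[0.9,-0.23,0],[0,0,0],1],[[0.9,-0.23,0],[0,0,0],1],[[0.9,-0.23,0],[0,0,0],1],[[0.9,-0.23,0],[0,0,0],1],[[0.9,-0.23,0],[0,0,0],1],[[0.9,-0.23,0],[0,0,0],1],[[0.9,-0.23,0],[0,0,0],1],[[0.45,-0.1,0],[0,0,0],1],[[0,0,0],[0,0,0],1],[[0,0,0],[0,0,0],1]])

```text
clock: 24.22
position: [589.3, 262.8, 189.2]
eef_rot: [[0.843, 0.538, -0.001], [0.538, -0.843, -0.001], [-0.002, -0.0, -1.0]]
wrist_force: [-0.8, 0.2, 0.0]
width: 1.003
grip_force: 0.0
```

```bash
python3 - <<'E'
from h import *
T=pose(); im=ctrl.snapshot('wrist'); cv2.imwrite('pics/w9.png',im[:,:,::-1])
g=cv2.cvtColor(im,cv2.COLOR_RGB2GRAY); p=proj('wrist',[(588.5,261.5,90)],T)[0]; print(T[:3,3].round(1),p.round(1))
hsv=cv2.cvtColor(im,cv2.COLOR_RGB2HSV); m=((hsv[:,:,1]<60)&(hsv[:,:,2]>60)).astype(np.uint8); m[240:]=0
n,l,s,c=cv2.connectedComponentsWithStats(m); k=l[int(p[1]),int(p[0])]; print(k,s[k],c[k].round(1)); cnt,_=cv2.findContours((l==k).astype(np.uint8),0,2); print(cv2.minAreaRect(cnt[0]))
b=(g>175)&(l==k); b=b.astype(np.uint8); pts=np.argwhere(b)[:,::-1]; print(len(pts), cv2.minAreaRect(pts.astype(np.float32)) if len(pts) else '')
plan([(588.5,261.5,60,None,1)])
E
```

```text
[589.3 262.8 189.2] [316.  207.6]
38 [ 277  160   78   80 5960] [315.4 200. ]
((315.5, 199.5), (79.0, 77.0), 90.0)
964 ((315.5, 206.0), (66.0, 75.0), 90.0)
 shift 6 x [-0.005  0.003  0.863]
```

Tin centred and square to the jaws (column 315.5 against 316 predicted). Descending.

>>> apply_moves(steps=[[[0,0,0.5],[0,0,0],1],[[0,0,1],[0,0,0],1],[[0,0,1],[0,0,0],1],[[0,0,1],[0,0,0],1],[[0,0,1],[0,0,0],1],[[0,0,0.5],[0,0,0],0.6],[[0,0,0.18],[0,0,0],0.6],[[0,0,0],[0,0,0],0.5],[[0,0,0],[0,0,0],-1],[[0,0,0],[0,0,0],-1],[[0,0,0],[0,0,0],-1],[[0,0,0],[0,0,0],-1],[[0,0,0],[0,0,0],-1],[[0,0,0],[0,0,0],-1]])

```text
clock: 25.43
position: [590.2, 262.9, 62.1]
eef_rot: [[0.844, 0.537, 0.002], [0.537, -0.844, 0.001], [0.002, 0.001, -1.0]]
wrist_force: [-1.1, -0.9, 7.1]
width: 0.672
grip_force: 30.0
```

```bash
python3 - <<'E'
from h import *
plan([(588,262,160,None,1),(619.5,87,160,-60,1),(619.5,87,68,None,1)])
E
```

```text
shift 4 x [-0.021 -0.003 -0.979]
 turn 1 x [0.491]
 shift 7 x [-0.344  0.956 -0.   ]
 shift 4 x [-0.002 -0.     0.92 ]
```

>>> apply_moves(steps=[[[0,0,-0.4],[0,0,0],-1],[[0,0,-0.8],[0,0,0],-1],[[0,0,-1],[0,0,0],-1],[[0,0,-1],[0,0,0.5],-1],[[0,0,-0.8],[0,0,0],-1],[[-0.2,0.5,0],[0,0,0],-1],[[-0.35,0.95,0],[0,0,0],-1],[[-0.35,0.95,0],[0,0,0],-1],[[-0.35,0.95,0],[0,0,0],-1],[[-0.35,0.95,0],[0,0,0],-1],[[-0.35,0.95,0],[0,0,0],-1],[[-0.35,0.95,0],[0,0,0],-1],[[-0.18,0.52,0],[0,0,0],-1],[[0,0,0],[0,0,0],-1],[[0,0,0],[0,0,0],-1]])

```text
clock: 26.68
position: [619.6, 85.5, 160.2]
eef_rot: [[0.867, 0.498, -0.001], [0.498, -0.867, 0.0], [-0.001, -0.001, -1.0]]
wrist_force: [0.6, 0.2, -2.5]
width: 0.674
grip_force: 30.0
```

```bash
python3 - <<'E'
from h import *
T=pose(); im=ctrl.snapshot('wrist'); cv2.imwrite('pics/w10.png',im[:,:,::-1]); print(ctrl.observe()['width'])
p=proj('wrist',[(620.5,86.5,12)],T)[0]; print(T[:3,3].round(1),p.round(1))
b=np.array([(x,y,0) for x,y in[(-49,-49),(49,-49),(49,49),(-49,49)]]); a=np.radians(30); R=np.array([[np.cos(a),-np.sin(a),0],[np.sin(a),np.cos(a),0],[0,0,1]])
print(proj('wrist',b@R.T+[620.5,86.5,12],T).round(1).tolist())
h=cv2.cvtColor(im,cv2.COLOR_RGB2HSV); L=cv2.cvtColor(im,cv2.COLOR_RGB2LAB)
# pale plywood: lower redness than the table
m=((h[:,:,2]>150)&(L[:,:,1]<137)&(h[:,:,1]>60)&(h[:,:,1]<150)).astype(np.uint8); m[235:]=0
n,l,s,c=cv2.connectedComponentsWithStats(m); print([x.tolist() for x in s[1:] if x[4]>150])
plan([(620.5,86.5,70,-60,1)])
E
```

```text
0.6682759989167135
[619.6  85.5 160.2] [315.  191.6]
[[362.4, 237.5], [366.0, 141.6], [263.6, 141.9], [268.0, 237.8]]
[[263, 140, 106, 54, 1849]]
 shift 4 x [0.01  0.004 0.903]
```

The board's top edge is at row 140, columns 263–369, within about 1.5 px of the prediction. Small correction and lower.

>>> apply_moves(steps=[[[0.11,0.02,0.5],[0,0,0],-1],[[0,0,1],[0,0,0],-1],[[0,0,1],[0,0,0],-1],[[0,0,0.7],[0,0,0],-1],[[0,0,0.3],[0,0,0],-1],[[0,0,0.15],[0,0,0],-1],[[0,0,0.05],[0,0,0],-1],[[0,0,0],[0,0,0],-1],[[0,0,0],[0,0,0],-1]])

```text
clock: 27.48
position: [622.9, 87.4, 69.0]
eef_rot: [[0.866, 0.499, 0.002], [0.499, -0.866, -0.0], [0.001, 0.001, -1.0]]
wrist_force: [0.3, -0.3, -2.4]
width: 0.671
grip_force: 30.0
```

>>> apply_moves(steps=[[[0,0,0.06],[0,0,0],-1],[[0,0,0.04],[0,0,0],-1],[[0,0,0],[0,0,0],-1],[[0,0,0],[0,0,0],-1]])

```text
clock: 27.82
position: [622.7, 87.2, 66.1]
eef_rot: [[0.866, 0.499, 0.001], [0.499, -0.866, -0.0], [0.001, 0.001, -1.0]]
wrist_force: [0.4, 0.5, 1.2]
width: 0.67
grip_force: 30.0
```

>>> apply_moves(steps=[[[0,0,0],[0,0,0],0.8],[[0,0,0],[0,0,0],0.8],[[0,0,0],[0,0,0],0.8],[[0,0,0],[0,0,0],0.8],[[0,0,0],[0,0,0],0.8],[[0,0,-0.5],[0,0,0],0.8],[[0,0,-1],[0,0,0],0.8],[[0,0,-1],[0,0,0],0.8],[[0,0,-1],[0,0,-1],0.8],[[0,0,-1],[0,0,-0.9],0.8],[[0,0,-0.5],[0,0,0],0.8],[[0,0,0],[0,0,0],0.8],[[0,0,0],[0,0,0],0.8]])

```text
clock: 28.9
position: [622.4, 87.2, 191.5]
eef_rot: [[0.773, 0.635, 0.002], [0.635, -0.773, -0.0], [0.001, 0.001, -1.0]]
wrist_force: [-0.2, -0.6, -1.1]
width: 0.9
grip_force: 0.0
```

```bash
python3 - <<'E'
from h import *
plan([(362.5,286.5,190,-50.5,1)])
E
```

```text
shift 13 x [-0.229 -0.982  0.003]
```

>>> apply_moves(steps=[[[-0.12,-0.5,0],[0,0,0],0.8],[[-0.23,-0.98,0],[0,0,0],0.8],[[-0.23,-0.98,0],[0,0,0],0.8],[[-0.23,-0.98,0],[0,0,0],0.8],[[-0.23,-0.98,0],[0,0,0],0.8],[[-0.23,-0.98,0],[0,0,0],0.8],[[-0.23,-0.98,0],[0,0,0],0.8],[[-0.23,-0.98,0],[0,0,0],0.8],[[-0.23,-0.98,0],[0,0,0],0.8],[[-0.23,-0.98,0],[0,0,0],0.8],[[-0.23,-0.98,0],[0,0,0],0.8],[[-0.23,-0.98,0],[0,0,0],0.8],[[-0.23,-0.98,0],[0,0,0],0.8],[[-0.1,-0.5,0],[0,0,0],0.8],[[0,0,0],[0,0,0],0.8],[[0,0,0],[0,0,0],0.8]])

```text
clock: 30.23
position: [361.2, 286.2, 189.9]
eef_rot: [[0.771, 0.637, -0.001], [0.637, -0.771, -0.001], [-0.001, -0.0, -1.0]]
wrist_force: [1.0, -0.5, 0.4]
width: 0.899
grip_force: 0.0
```

```bash
cat > seg.py <<'E'
from h import *
def comp(P):
    T=pose(); im=ctrl.snapshot('wrist'); p=proj('wrist',[P],T)[0]; print(T[:3,3].round(1),'pred',p.round(1))
    h=cv2.cvtColor(im,cv2.COLOR_RGB2HSV); m=((h[:,:,1]<60)&(h[:,:,2]>60)).astype(np.uint8); m[240:]=0
    n,l,s,c=cv2.connectedComponentsWithStats(m); k=l[int(p[1]),int(p[0])]; print(k,s[k],c[k].round(1)); cnt,_=cv2.findContours((l==k).astype(np.uint8),0,2); print(cv2.minAreaRect(cnt[0]))
E
python3 - <<'E'
from seg import *
comp((362.5,286.5,45)); plan([(362.5,286.5,38,None,1)])
E
```

```text
[361.2 286.2 189.9] pred [316.  192.3]
46 [ 284  140   63  100 6093] [315.1 188.9]
((315.0, 189.5), (99.0, 62.0), 90.0)
 shift 7 x [ 0.006 -0.     0.869]
```

>>> apply_moves(steps=[[[0.04,0,0.5],[0,0,0],0.8],[[0,0,1],[0,0,0],0.8],[[0,0,1],[0,0,0],0.8],[[0,0,1],[0,0,0],0.8],[[0,0,1],[0,0,0],0.8],[[0,0,0.9],[0,0,0],0.8],[[0,0,0.5],[0,0,0],0.8],[[0,0,0.18],[0,0,0],0.8],[[0,0,0],[0,0,0],0.4],[[0,0,0],[0,0,0],-1],[[0,0,0],[0,0,0],-1],[[0,0,0],[0,0,0],-1],[[0,0,0],[0,0,0],-1],[[0,0,0],[0,0,0],-1],[[0,0,0],[0,0,0],-1],[[0,0,0],[0,0,0],-1]])

```text
clock: 31.62
position: [363.3, 287.0, 39.4]
eef_rot: [[0.772, 0.635, 0.001], [0.635, -0.772, 0.001], [0.001, 0.0, -1.0]]
wrist_force: [-1.3, -1.1, 7.8]
width: 0.627
grip_force: 30.0
```

```bash
python3 - <<'E'
from h import *
print(ctrl.observe()['joint_pos'].round(1))
plan([(362,286.5,195,None,1),(480,110,195,None,1),(496,-398,195,-65.3,1)])
E
```

```text
[ 30.1  34.2 121.8  -0.   24.   80.7]
 shift 7 x [-0.006 -0.002 -0.889]
 shift 9 x [-0.094  0.939  0.   ]
 turn 3 x [0.984]
 shift 19 x [-0.416  0.986 -0.001]
```

>>> apply_moves(steps=[[[0,0,-0.4],[0,0,0],-1],[[0,0,-0.8],[0,0,0],-1],[[0,0,-1],[0,0,0],-1],[[0,0,-1],[0,0,0],-1],[[0,0,-1],[0,0,0],-1],[[0,0,-1],[0,0,0],-1],[[0,0,-1],[0,0,0],-1],[[-0.05,0.4,0],[0,0,0],-1],[[-0.1,0.95,0],[0,0,0],-1],[[-0.1,0.95,0],[0,0,0],-1],[[-0.1,0.95,0],[0,0,0],-1],[[-0.1,0.95,0],[0,0,0],-1],[[-0.1,0.95,0],[0,0,0],-1],[[-0.1,0.95,0],[0,0,0],-1],[[-0.1,0.95,0],[0,0,0],-1],[[-0.1,0.95,0],[0,0,0],-1],[[-0.05,0.45,0],[0,0,0.96],-1],[[0,0,0],[0,0,0.96],-1],[[0,0,0],[0,0,0.96],-1],[[0,0,0],[0,0,0],-1]])

```text
clock: 33.28
position: [479.6, 108.6, 192.7]
eef_rot: [[0.908, 0.419, -0.001], [0.419, -0.908, -0.0], [-0.001, -0.0, -1.0]]
wrist_force: [-0.6, -0.1, -2.1]
width: 0.626
grip_force: 30.0
```

```bash
python3 - <<'E'
from h import *
plan([(496,-398,190,-64.7,1)])
E
```

```text
turn 1 x [-0.101]
 shift 19 x [-0.425  0.979  0.006]
```

>>> apply_moves(steps=[[[-0.22,0.5,0],[0,0,-0.1],-1],[[-0.43,0.98,0],[0,0,0],-1],[[-0.43,0.98,0],[0,0,0],-1],[[-0.43,0.98,0],[0,0,0],-1],[[-0.43,0.98,0],[0,0,0],-1],[[-0.43,0.98,0],[0,0,0],-1],[[-0.43,0.98,0],[0,0,0],-1],[[-0.43,0.98,0],[0,0,0],-1],[[-0.43,0.98,0],[0,0,0],-1],[[-0.43,0.98,0],[0,0,0],-1],[[-0.43,0.98,0],[0,0,0],-1],[[-0.43,0.98,0],[0,0,0],-1],[[-0.43,0.98,0],[0,0,0],-1],[[-0.43,0.98,0],[0,0,0],-1],[[-0.43,0.98,0],[0,0,0],-1],[[-0.42,0.98,0],[0,0,0],-1],[[-0.42,0.98,0],[0,0,0],-1],[[-0.42,0.98,0],[0,0,0],-1],[[-0.42,0.98,0],[0,0,0],-1],[[-0.2,0.47,0],[0,0,0],-1]])

```text
clock: 34.95
position: [496.8, -400.6, 192.6]
eef_rot: [[0.901, 0.433, -0.0], [0.433, -0.901, -0.0], [-0.0, 0.0, -1.0]]
wrist_force: [-0.5, -0.4, -2.6]
width: 0.626
grip_force: 30.0
```

>>> apply_moves(steps=[[[0,0,0],[0,0,0],-1],[[0,0,0],[0,0,0],-1]])

```text
clock: 35.12
position: [496.8, -397.6, 192.7]
eef_rot: [[0.902, 0.432, -0.001], [0.432, -0.902, 0.001], [-0.0, -0.001, -1.0]]
wrist_force: [0.5, 0.7, -2.9]
width: 0.628
grip_force: 30.0
```

```bash
python3 - <<'E'
from h import *
T=pose(); im=ctrl.snapshot('wrist'); cv2.imwrite('pics/w11.png',im[:,:,::-1])
a=np.radians(25); R=np.array([[np.cos(a),-np.sin(a),0],[np.sin(a),np.cos(a),0],[0,0,1]])
b=np.array([(x*67,y*47,0) for x,y in[(-1,-1),(1,-1),(1,1),(-1,1)]])@R.T+[496,-398,12]
print(T[:3,3].round(1),proj('wrist',b,T).round(1).tolist())
h=cv2.cvtColor(im,cv2.COLOR_RGB2HSV); L=cv2.cvtColor(im,cv2.COLOR_RGB2LAB)
m=((h[:,:,2]>150)&(L[:,:,1]<137)&(h[:,:,1]>60)&(h[:,:,1]<150)).astype(np.uint8); m[235:]=0
n,l,s,c=cv2.connectedComponentsWithStats(m); print([x.tolist() for x in s[1:] if x[4]>150])
k=1+s[1:,4].argmax(); pts=np.argwhere(l==k)[:,::-1]; print('left/right at rows',[(r,pts[pts[:,1]==r][:,0].min(),pts[pts[:,1]==r][:,0].max()) for r in (s[k,1]+6,s[k,1]+30,s[k,1]+60) if (pts[:,1]==r).any()])
plan([(496,-398,190,-64.8,1)])
E
```

```text
[ 496.8 -397.6  192.7] [[355.7, 244.0], [361.0, 124.9], [271.3, 124.0], [274.5, 243.3]]
[[19, 48, 69, 88, 1421], [269, 125, 94, 33, 1351]]
left/right at rows [(np.int32(54), np.int64(36), np.int64(50)), (np.int32(78), np.int64(59), np.int64(68)), (np.int32(108), np.int64(66), np.int64(80))]
 turn 1 x [0.085]
 shift 1 x [-0.052  0.022  0.12 ]
```

The board's edge is at columns 269–363, row 125, as predicted. Lowering.

>>> apply_moves(steps=[[[-0.04,0,0.5],[0,0,0.08],-1],[[0,0,1],[0,0,0],-1],[[0,0,1],[0,0,0],-1],[[0,0,1],[0,0,0],-1],[[0,0,1],[0,0,0],-1],[[0,0,0.7],[0,0,0],-1],[[0,0,0.35],[0,0,0],-1],[[0,0,0.2],[0,0,0],-1],[[0,0,0.1],[0,0,0],-1],[[0,0,0],[0,0,0],-1],[[0,0,0],[0,0,0],-1]])

```text
clock: 36.08
position: [496.8, -398.5, 48.5]
eef_rot: [[0.905, 0.425, 0.001], [0.425, -0.905, -0.001], [0.001, 0.001, -1.0]]
wrist_force: [-0.0, -0.9, -3.0]
width: 0.629
grip_force: 30.0
```

>>> apply_moves(steps=[[[0,0,0.1],[0,0,0],-1],[[0,0,0.05],[0,0,0],-1],[[0,0,0],[0,0,0],-1],[[0,0,0],[0,0,0],-1]])

```text
clock: 36.42
position: [496.4, -398.4, 43.8]
eef_rot: [[0.905, 0.425, 0.0], [0.425, -0.905, -0.0], [0.0, 0.0, -1.0]]
wrist_force: [0.1, -0.3, -2.3]
width: 0.632
grip_force: 30.0
```

>>> apply_moves(steps=[[[0,0,0.05],[0,0,0],-1],[[0,0,0],[0,0,0],-1],[[0,0,0],[0,0,0],-1]])

```text
clock: 36.67
position: [496.4, -398.5, 43.4]
eef_rot: [[0.905, 0.425, 0.0], [0.425, -0.905, -0.001], [0.0, 0.001, -1.0]]
wrist_force: [-2.7, 1.1, 8.0]
width: 0.633
grip_force: 30.0
```

>>> apply_moves(steps=[[[0,0,0],[0,0,0],0.8],[[0,0,0],[0,0,0],0.8],[[0,0,0],[0,0,0],0.8],[[0,0,0],[0,0,0],0.8],[[0,0,0],[0,0,0],0.8],[[0,0,-0.5],[0,0,0],0.8],[[0,0,-1],[0,0,0],0.8],[[0,0,-1],[0,0,0],0.8],[[0,0,-1],[0,0,0],0.8],[[0,0,-1],[0,0,0],0.8],[[0,0,-1],[0,0,0],0.8],[[0,0,-1],[0,0,0],0.8],[[0,0,-1],[0,0,0],0.8],[[-1,0,0],[0,0,0],0.8],[[-1,0,0],[0,0,0],0.8],[[-1,0,0],[0,0,0],0.8],[[-1,0.5,0],[0,0,0],0.8],[[-1,0.5,0],[0,0,0],0.8],[[-1,0.5,0],[0,0,0],0.8],[[0,0,0],[0,0,0],0.8]])

```text
clock: 38.33
position: [373.8, -499.1, 230.8]
eef_rot: [[0.906, 0.422, -0.0], [0.422, -0.906, -0.002], [-0.001, 0.001, -1.0]]
wrist_force: [0.5, 0.1, 0.8]
width: 0.898
grip_force: 0.0
```

```bash
python3 - <<'E'
from h import *
a=ctrl.snapshot('top')[:,:,::-1][110:260,205:485]; b=ctrl.snapshot('scene')[:,:,::-1][120:320,190:430]
a=cv2.resize(a,(560,300),interpolation=2); b=cv2.resize(b,(360,300),interpolation=2)
cv2.imwrite('pics/end.png',np.vstack([a,np.hstack([b,np.zeros((300,200,3),np.uint8)])]))
E
```

```text
(no output)
```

View pics/end.png

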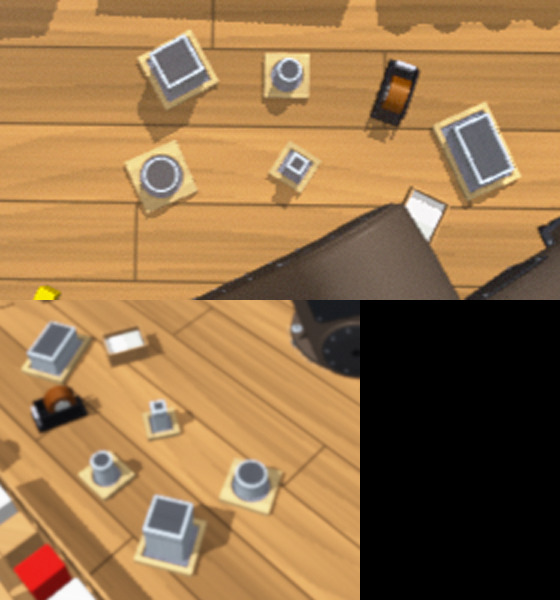

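All five tins stand upright in their own trays, and the arm is clear of everything.

```bash
python3 -c "
from plant import ctrl
print(ctrl.hand_in())"
```

```text
the job is handed in; nothing more can be done
None
```

All five tins stand upright and free in their matching trays, none was tipped, and the job was handed in at about 38 s (the hand-in returned no verdict).

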